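# Count to the third gap and slide the tin home

### The arm

A 6-joint arm with a two-finger parallel gripper is mounted at the origin on a cart in front of the work surface, level with it; the furniture and walls round the work are solid. World frame = base frame: x ahead of the robot, y to its left, z up, the work surface at z = 0. Lengths are in m, angles in rad, forces in N, time in s.
With the tool pointing down it reaches from about 0.3 to 0.875 m from the base axis. Payload 6.4 kg.
Tool frame: the origin (TCP) lies at the very end of the fingers, on their centre line; the grasp point (between the pads) lies grip_point_offset behind it (grip_point_offset is the distance from the TCP to the grasp point, in m); y points along the fingers, x is the direction in which the jaws open and shut, and the axes are right-handed (so a half turn about y gives the same grasp; the last joint's range is limited). The gripper opens to 85 mm and grips with 20 to 120 N. Pads are 22 mm wide; open, the fingers measure 114 mm over their backs; the gripper's body (76 mm by 85 mm) begins 54 mm behind the grasp point. The pads swing forward as they close: fully open they stand 13 mm farther back than shut.
Start: joints at [-1.43, 0.181, 1.607, -0, 1.354, -0.206], TCP at [0.195, -0.541, 0.231] pointing down, gripper open.
Joint ranges: [-2.99, 2.99], [-0.89, 2.07], [0.3, 2.58], [-1.14, 4.28], [0, 2.63], [-3.12, 3.12]. Speed limits (rad/s): [2.57, 2.57, 3.01, 3.14, 3.14, 3.14].

### API

Orientations are given as a unit quaternion [w, x, y, z].
In Python, from bench import get_obs, camera, camera_model, hand_in, grip_point_offset gives the robot as it stands.
- The arm moves only by the shell command python3 -m jog 'ROWS'. ROWS is JSON, a list of rows, each a list of 7 numbers: the shift along the tool's x, y, z in mm, then the turn, a rotation vector about the tool's x, y, z in degrees, then the gripper's target within -1 to 1 (shut at 1, half-way at 0, fully open at -1). In form: [[x, y, z, ax, ay, az, grip], ...]. A call has 1 to 8 rows; each row shifts and turns the commanded pose from where the row before left it, along the tool's axes as they then stand; what a row does not reach is not made up. A row lasts 1/12 s, in which the tool goes at most 41.7 mm and 7.16 degrees, less where a joint would pass 70% of its speed; a pose out of reach is approached as far as the arm can. A call is refused whole if a number of a shift passes 41.7 or a number of a turn 7.16, either way. A call with a gripper value outside its range is refused whole. The fingers move at their own pace and stop on an object; the grip force is fixed at half the most. Time passes only in rows, so rows that do not move let the fingers close. It gives the time, the measured TCP pose, the force and the opening at its end, in the units of the state.
- get_obs(): the state, without advancing time (a new reading comes with each control period).
- camera(name): name is "scene" or "top" or "wrist"; returns the picture (480x640x3 uint8, blue, green, red); there is no depth.
- camera_model(name): a dict with "K" (3x3 intrinsics, pixels), "pose" (4x4, takes a point from camera to world coordinates). Camera axes: x right, y down, z forward; pixel columns grow to the right and rows downward; lengths in m; the calibration is good to about 2 mm. A picture is of the moment at which its call begins: read the wrist's pose just before it. camera_model takes no time and is no camera call; for the wrist camera it gives the pose at the moment of the call.
- hand_in(): hands the job in, once; it reports no verdict.
The state is a dict: "time_s": time; "q": joint angles; "dq": joint speeds; "joint_efforts": joint torques, N m; "eef_pos": TCP position; "eef_rot": TCP orientation; "wrist_force": force on the tool from outside, world axes, zero at the start; "torque": the same for the moment, N m; "opening": opening from 0.0 (shut) to 1.0 (fully open).
Only numpy, scipy, OpenCV 4.12 (cv2) and the standard library are available. Lean on these libraries where they do the work, as an engineer would, in place of code of your own. Each camera call takes 0.05 s, during which the arm holds its last target.

### The job

Count along the wooden tin rack with a fingertip, starting from the end where the mug stands: touch the head of the post between the first and second gaps, then the head of the post between the second and third gaps. Then push the low tin along the worktop into that third gap until it rests against the rack's back board. Push it only, never lift or tip it, leave everything else standing where it is, and finish clear of everything.

Things in the scene. Friction and masses are not known exactly. Their poses are not given: they have to be found in the camera images.
- rack: Bottomless wooden tin rack, fixed, 100 mm deep, 412 wide, 58 high. Five dividers 8 mm thick, at y = +196, +98, 0, -98, -196 mm, make four gaps open to the front (-x), 90 mm wide, 82 mm between the post heads at x = -50 mm. Back board's front face at x = +32 mm. Origin at worktop height, mid-rack; x points into the gaps, y to the left seen from the front. The outer gaps hold jars.
- gap_inner_left (a point): Point on the worktop, mid-width of the empty gap between the left inner and middle posts (rack y = +49 mm, x = -6 mm): the low tin's centre when home there. This is the third gap counted from the right (-y) end.
- gap_inner_right (a point): Point on the worktop, mid-width of the empty gap between the middle and right inner posts (rack y = -49 mm, x = -6 mm): the low tin's centre when home there. This is the third gap counted from the left (+y) end.
- post_left_top (a point): Top of the round-headed wooden post, head 16 mm across, at the front of the left inner divider (y = +98 mm), 58 mm above the worktop. Rigid.
- post_middle_top (a point): Top of the round-headed wooden post, head 16 mm across, at the front of the middle divider (y = 0), 58 mm above the worktop. Rigid.
- post_right_top (a point): Top of the round-headed wooden post, head 16 mm across, at the front of the right inner divider (y = -98 mm), 58 mm above the worktop. Rigid.
- post_left: The left inner divider with its post, part of the rack; origin at worktop height below the post's head.
- post_middle: The middle divider with its post, part of the rack; origin at worktop height below the post's head.
- post_right: The right inner divider with its post, part of the rack; origin at worktop height below the post's head.
- low_tin: The tin to push: the low, wide food tin, 76 mm across and 58 mm high, under 0.5 kg, loose and upright on the worktop in front of the rack. Origin at the centre of its underside. It slides when pushed low down; against the back board its centre is 6 mm in front of (-x from) the rack's origin.
- mug: Mug, 80 mm across, 91 mm high, with a handle; stands just beyond one end of the rack and marks the end from which to count. Loose; origin at its underside.
- glass: Drinking glass 73 mm across with a red-handled utensil in it, 212 mm high in all, just beyond the other end of the rack. Loose; origin at the centre of its underside.
- tall_tin: Tall food tin, 75 mm across, 110 mm high, on the worktop to the right of the low tin; not to be used. Loose; origin at the centre of its underside.
- jar_a: Jar with a pale lid, 64 mm across, 97 mm high, in the leftmost gap. Loose; origin at the centre of its underside.
- jar_b: Jar with a black lid, 63 mm across, 94 mm high, in the rightmost gap. Loose; origin at the centre of its underside.

How it is judged:
On the way, in this order (a step that is already met when the one before it is completed fails the run):
1. a fingertip touches the post between the first and second gaps from the mug's end (((y of mug in the frame of rack above 0 m and contact force between the fingers and post_left above 0.5 N) or (y of mug in the frame of rack below 0 m and contact force between the fingers and post_right above 0.5 N))), for 0.05 s.
2. then it touches the post between the second and third gaps (contact force between the fingers and post_middle above 0.5 N), for 0.05 s.
3. then the low tin is pushed into the third gap, up to the back board (((y of mug in the frame of rack above 0 m and x of low_tin in the frame of rack between -0.016 and 0.005 m and y of low_tin in the frame of rack between -0.063 and -0.035 m) or (y of mug in the frame of rack below 0 m and x of low_tin in the frame of rack between -0.016 and 0.005 m and y of low_tin in the frame of rack between 0.035 and 0.063 m))), for 0.2 s.
At the end, for the whole second after the job is handed in: The low tin stands upright and still on the worktop in the third gap from the mug's end, within 10 mm of the back board and within 14 mm of the gap's middle (((y of mug in the frame of rack above 0 m and x of low_tin in the frame of rack between -0.016 and 0.005 m and y of low_tin in the frame of rack between -0.063 and -0.035 m) or (y of mug in the frame of rack below 0 m and x of low_tin in the frame of rack between -0.016 and 0.005 m and y of low_tin in the frame of rack between 0.035 and 0.063 m)) and linear speed of low_tin below 0.01 m/s and angle between low_tin's own z axis and vertical below 0.1 rad and height (world z) of low_tin below 0.008 m); the robot touches nothing.
It fails at once if the low tin is lifted more than 15 mm (height (world z) of low_tin above 0.015 m).
It fails at once if the low tin is tipped over 0.35 rad (angle between low_tin's own z axis and vertical above 0.35 rad).
It fails at once if a jar in the rack is moved more than 30 mm or tipped over (distance of any of jar_a, jar_b from where it was at the start of the episode above 0.03 m or angle between any of jar_a, jar_b's own z axis and vertical above 0.35 rad).
It fails at once if the mug or the glass is moved more than 30 mm or tipped over (distance of any of mug, glass from where it was at the start of the episode above 0.03 m or angle between any of mug, glass's own z axis and vertical above 0.35 rad).
It fails at once if the tall tin is moved more than 30 mm or tipped over (distance of tall_tin from where it was at the start of the episode above 0.03 m or angle between tall_tin's own z axis and vertical above 0.35 rad).
It also fails if it takes over 56 s, if anything falls off the work surface, if the arm or the gripper's body presses on something with over 40 N, if the wrist force passes 120 N, or if a joint passes its speed limit or range.

## Working session

There is one attempt and no reset: what is moved stays moved. The work goes in short steps, Python scripts to look and compute and a shell command to move; the robot and the scene stay as the last step left them, time stands still between calls to the robot, and variables do not carry over. Pictures are saved under pics/ and viewed, and the job is handed in when it is done.

```bash
mkdir -p pics
python3 - <<'E'
from bench import *
import cv2
for n in ("scene","top"):
    cv2.imwrite(f"pics/{n}0.png",camera(n)); m=camera_model(n); print(n,m["K"],m["pose"])
o=get_obs(); print(o, grip_point_offset)
E
```

```text
scene [[453.05389548   0.         322.37163861]
 [  0.         453.05389548 252.37599674]
 [  0.           0.           1.        ]] [[-0.81679204 -0.34657655  0.46123253  0.07009555]
 [-0.57688335  0.50102726 -0.64511804  0.75236424]
 [-0.00750729 -0.79300465 -0.60916932  0.72305082]
 [ 0.          0.          0.          1.        ]]
top [[571.3664521    0.         322.21630868]
 [  0.         571.3664521  245.02196278]
 [  0.           0.           1.        ]] [[-0.00717698 -0.99597283  0.08936788  0.46390415]
 [-0.99996917  0.00686336 -0.0038161   0.081505  ]
 [ 0.00318736 -0.08939252 -0.99599137  1.17473489]
 [ 0.          0.          0.          1.        ]]
{'time_s': 0.1, 'q': array([-1.43027294e+00,  1.81463000e-01,  1.60789171e+00,  1.39635364e-05,
        1.35381060e+00, -2.06305408e-01]), 'dq': array([-0.00099045, -0.00218753, -0.00295456, -0.00098831, -0.000931  ,
       -0.000809  ]), 'joint_efforts': array([ 4.77814920e-04, -4.45884275e+01, -3.52239490e+01, -3.24446064e-04,
        4.14369075e-03,  1.32079930e-05]), 'eef_pos': array([ 0.19539993, -0.54025959,  0.23048423]), 'eef_rot': array([ 0.57918234, -0.57836398,  0.40660467, -0.40585166]), 'wrist_force': array([-0.5666521 ,  0.0319957 , -0.09418495]), 'torque': array([-0.03768487, -0.03111484, -0.04012699]), 'opening': 0.9990393474231651} 0.0187
```

View pics/scene0.png

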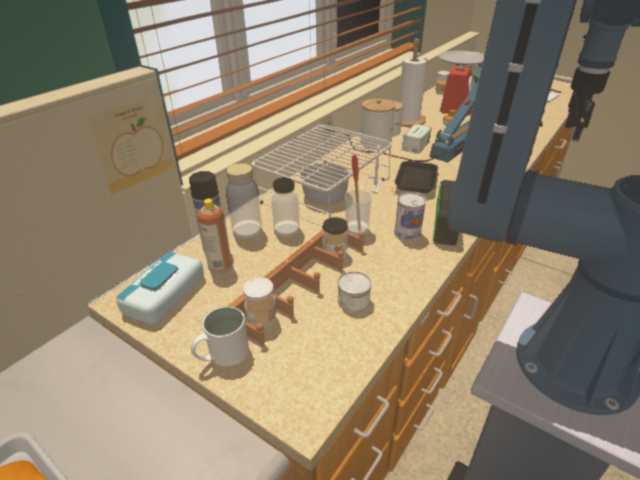

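View pics/top0.png

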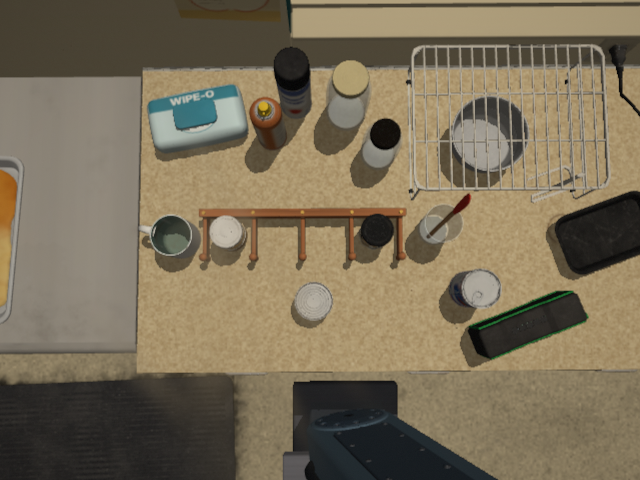

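The mug stands at the left (+y) end, at top-view pixel (171,236). So I touch post_left at about (253,257), then post_middle at about (302,257), and the tin goes into inner-right. Next I'll measure these accurately.

```bash
python3 - <<'E'
import cv2
im=cv2.imread("pics/top0.png")
cv2.imwrite("pics/crop.png",cv2.resize(im[195:335,190:420],None,fx=3.4,fy=3.4,interpolation=cv2.INTER_CUBIC))
E
cat > h.py <<'E'
import numpy as np
from bench import *
def ray(name,u,v,z,m=None):
    m=m or camera_model(name); K=np.array(m["K"]);P=np.array(m["pose"])
    d=P[:3,:3]@np.linalg.solve(K,[u,v,1]); c=P[:3,3]
    return c+d*(z-c[2])/d[2]
E
```

```text
(no output)
```

View pics/crop.png

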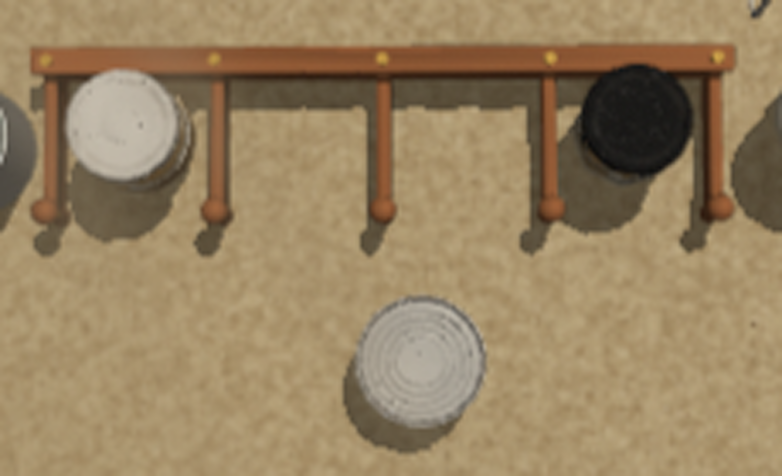

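Run:
```python
from h import *
f=lambda a,b,z:ray("top",190+a/3.4-.35,195+b/3.4-.35,z)
P=np.array([f(*p,.050) for p in [(46,210),(215,210),(383,209),(552,207),(718,206)]]);print(P.round(4))
yr=np.array([196,98,0,-98,-196])/1e3
px=np.polyfit(yr,P[:,0],1);py=np.polyfit(yr,P[:,1],1);print(px,py)
th=np.arctan2(-px[0],py[0]);print("yaw deg",np.degrees(th))
R=np.array([[np.cos(th),-np.sin(th)],[np.sin(th),np.cos(th)]])
o=np.array([px[1],py[1]])-R@[-.05,0];print("rack origin",o)
for z in(.05,): 
  bl=[f(36,74,.058),f(733,68,.058)]; print("board front edge rack", [(R.T@(b[:2]-o)).round(4) for b in bl])
t=f(421,361,.058)[:2];print("tin",t,"rack",R.T@(t-o))
from scipy.spatial.transform import Rotation as Ro
e=get_obs()["eef_rot"];print(Ro.from_quat(np.r_[e[1:],e[0]]).as_matrix().round(3))
for n,p in dict(pl=(-.05,.098),pm=(-.05,0),goal=(-.006,-.049)).items():print(n,o+R@p)
```

```text
[[ 0.5439  0.312   0.05  ]
 [ 0.5432  0.2141  0.05  ]
 [ 0.5431  0.1166  0.05  ]
 [ 0.5436  0.0186  0.05  ]
 [ 0.5435 -0.0778  0.05  ]]
[3.90357497e-04 5.43461975e-01] [0.99519855 0.11669944]
yaw deg -0.022473742413138556
rack origin [0.59346197 0.11667983]
board front edge rack [array([0.0288, 0.2004]), array([ 0.0297, -0.2036])]
tin [0.45523778 0.09501478] rack [-0.13821568 -0.02171926]
[[ 0.34  -0.     0.94 ]
 [-0.94   0.002  0.34 ]
 [-0.002 -1.     0.   ]]
pl [0.54350041 0.21469943]
pm [0.54346198 0.11669944]
goal [0.58744275 0.06768218]
```

```bash
python3 -m jog '[[0,0,0,0,6.6,0,1],[0,0,0,0,6.6,0,1],[0,0,0,0,6.7,0,1],[-26,0,15,0,0,0,1],[-26,0,15,0,0,0,1],[-26,0,15,0,0,0,1],[-26,0,15,0,0,0,1],[-26,0,15,0,0,0,1]]'
```

```text
time_s: 0.77
eef_pos: [0.2708, -0.4093, 0.2308]
eef_rot: [0.5, -0.5, 0.501, -0.5]
wrist_force: [1.2, -0.1, -0.1]
opening: 0.003
```

```bash
python3 -m jog '[[-26,0,15,0,0,0,1],[-26,0,15,0,0,0,1],[-26,0,15,0,0,0,1],[-26,0,15,0,0,0,1],[-26,0,15,0,0,0,1],[-26,0,15,0,0,0,1],[-26,0,15,0,0,0,1],[-26,0,15,0,0,0,1]]'
```

```text
time_s: 1.43
eef_pos: [0.3909, -0.2013, 0.2311]
eef_rot: [0.5, -0.5, 0.5, -0.5]
wrist_force: [0.4, -1.1, -0.2]
opening: -0.003
```

```bash
python3 -m jog '[[-26,0,15,0,0,0,1],[-26,0,15,0,0,0,1],[-26,0,15,0,0,0,1],[-26,0,15,0,0,0,1],[0,0,0,0,0,0,1],[0,0,0,0,0,0,1]]'
```

```text
time_s: 1.93
eef_pos: [0.4508, -0.0976, 0.2309]
eef_rot: [-0.501, 0.501, -0.5, 0.499]
wrist_force: [0.2, 0.3, -0.2]
opening: -0.006
```

```bash
python3 -m jog '[[-28,0,8,0,0,0,1],[-28,0,8,0,0,0,1],[-28,0,8,0,0,0,1],[-28,0,8,0,0,0,1],[-28,0,8,0,0,0,1],[-28,0,8,0,0,0,1],[-28,0,8,0,0,0,1],[-28,0,8,0,0,0,1]]'
```

```text
time_s: 2.6
eef_pos: [0.515, 0.125, 0.2311]
eef_rot: [-0.499, 0.5, -0.5, 0.501]
wrist_force: [0.8, -0.6, -0.9]
opening: 0.002
```

```bash
python3 -m jog '[[-29,0,9,0,0,0,1],[-29,0,9,0,0,0,1],[-30,0,9,0,0,0,1],[0,30,0,0,0,0,1],[0,40,0,0,0,0,1],[0,40,0,0,0,0,1],[0,25,0,0,0,0,1],[0,0,0,0,0,0,1]]'
python3 - <<'E'
from bench import *
import cv2
cv2.imwrite("pics/w1.png",camera("wrist"));cv2.imwrite("pics/s1.png",camera("scene")[200:400,180:420].repeat(3,0).repeat(3,1))
E
```

```text
time_s: 3.27
eef_pos: [0.5371, 0.2107, 0.0896]
eef_rot: [-0.496, 0.503, -0.503, 0.498]
wrist_force: [-0.5, -0.1, -0.5]
opening: -0.001
```

View pics/w1.png

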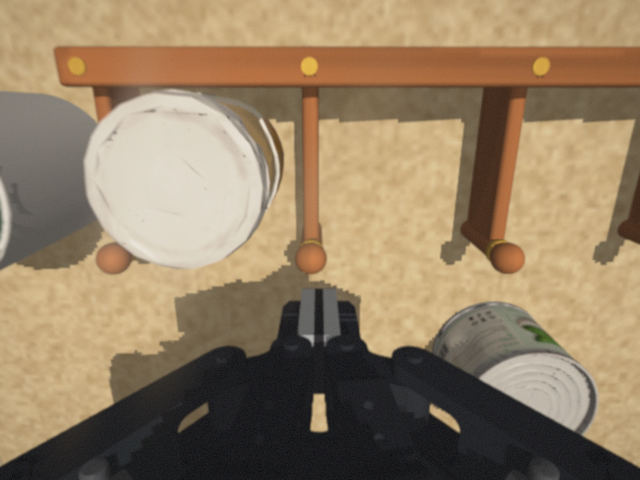

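View pics/s1.png

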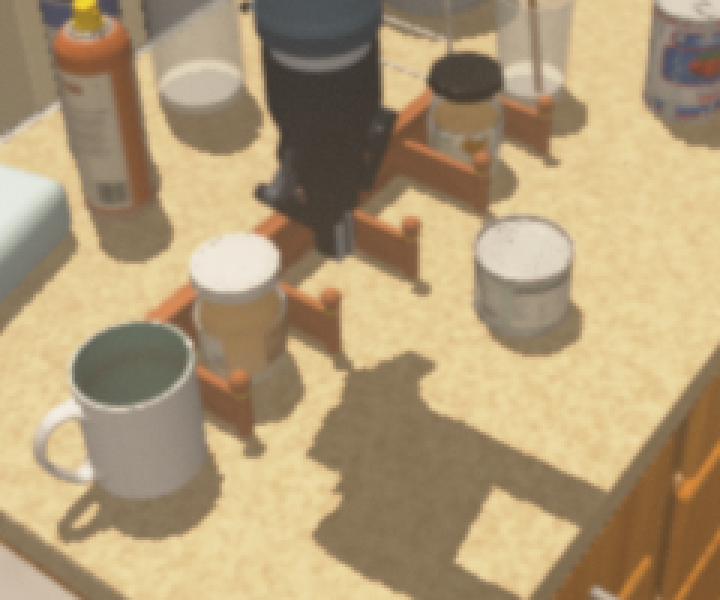

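In the wrist view the fingertips are at about (319,295), just short of the post_left head at (310,258). The post_middle head is at (507,258).

Run:
```python
from h import *
o=get_obs();print(o["eef_pos"],o["eef_rot"],o["wrist_force"])
for p in [(310.5,257.5),(507,257.5),(113,257.5)]: print(ray("wrist",*p,.050))
```

```text
[0.54162546 0.2118271  0.09588213] [ 0.4988608  -0.50024173  0.50084495 -0.50005045] [0.08649023 0.30054604 1.33263084]
[0.54688535 0.21457594 0.05      ]
[0.54667179 0.11227638 0.05      ]
[0.54709955 0.31718274 0.05      ]
```

```bash
python3 -m jog '[[-3,10,3,0,0,0,1],[0,12,0,0,0,0,1],[0,8,0,0,0,0,1],[0,0,0,0,0,0,1],[0,0,0,0,0,0,1],[0,2,0,0,0,0,1],[0,2,0,0,0,0,1],[0,0,0,0,0,0,1]]'
```

```text
time_s: 4.03
eef_pos: [0.5448, 0.2161, 0.0623]
eef_rot: [-0.5, 0.5, -0.5, 0.5]
wrist_force: [0.0, -0.1, -0.3]
opening: 0.001
```

```bash
python3 -m jog '[[0,1.5,0,0,0,0,1],[0,1.5,0,0,0,0,1],[0,1.5,0,0,0,0,1],[0,0,0,0,0,0,1],[0,0,0,0,0,0,1]]'
```

```text
time_s: 4.45
eef_pos: [0.5449, 0.2161, 0.0579]
eef_rot: [-0.5, 0.5, -0.5, 0.5]
wrist_force: [0.9, -0.1, 0.9]
opening: 0.001
```

```bash
python3 -m jog '[[0,1,0,0,0,0,1],[0,0,0,0,0,0,1],[0,0,0,0,0,0,1]]';python3 -m jog '[[0,1,0,0,0,0,1],[0,0,0,0,0,0,1],[0,0,0,0,0,0,1]]'
```

```text
time_s: 4.7
eef_pos: [0.5451, 0.2161, 0.0576]
eef_rot: [-0.5, 0.5, -0.5, 0.5]
wrist_force: [-2.7, -0.5, 7.4]
opening: 0.001
time_s: 4.95
eef_pos: [0.5452, 0.2161, 0.0574]
eef_rot: [-0.5, 0.5, -0.5, 0.5]
wrist_force: [-4.9, -1.5, 12.5]
opening: 0.001
```

post_left gives a clear 12 N touch. Now on to post_middle.

```bash
python3 -m jog '[[0,-22,0,0,0,0,1],[25,0,0,0,0,0,1],[25,0,0,0,0,0,1],[25,0,0,0,0,0,1],[23,0,0,0,0,0,1],[0,18,0,0,0,0,1],[0,0,0,0,0,0,1],[0,0,0,0,0,0,1]]';python3 -m jog '[[0,1.5,0,0,0,0,1],[0,1.5,0,0,0,0,1],[0,1,0,0,0,0,1],[0,0,0,0,0,0,1],[0,0,0,0,0,0,1]]'
```

```text
time_s: 5.62
eef_pos: [0.5441, 0.1179, 0.0592]
eef_rot: [0.499, -0.5, 0.501, -0.5]
wrist_force: [-0.2, -0.1, -0.9]
opening: 0.004
time_s: 6.03
eef_pos: [0.5451, 0.1187, 0.0575]
eef_rot: [0.5, -0.5, 0.5, -0.5]
wrist_force: [-3.6, -1.4, 11.3]
opening: -0.0
```

```bash
python3 -m jog '[[0,-25,0,0,0,0,1],[0,-15,0,0,0,0,1],[-17,0,-30,0,0,0,1],[-17,0,-30,0,0,0,1],[-17,0,-30,0,0,0,1],[0,30,0,0,0,0,1],[0,30,0,0,0,0,1],[0,0,0,0,0,0,1]]';python3 -m jog '[[0,12,0,0,0,0,1],[0,12,0,0,0,0,1],[0,0,0,0,0,0,1],[0,0,0,0,0,0,1]]'
python3 - <<'E'
from bench import *
import cv2
cv2.imwrite("pics/w2.png",camera("wrist"));print(get_obs()["eef_pos"])
cv2.imwrite("pics/t2.png",cv2.resize(camera("top")[195:335,190:420],None,fx=3.4,fy=3.4,interpolation=cv2.INTER_CUBIC))
E
```

```text
time_s: 6.7
eef_pos: [0.4504, 0.1696, 0.0319]
eef_rot: [-0.498, 0.503, -0.501, 0.498]
wrist_force: [-1.0, 0.0, -1.3]
opening: 0.002
time_s: 7.03
eef_pos: [0.4549, 0.1693, 0.0124]
eef_rot: [0.5, -0.5, 0.5, -0.5]
wrist_force: [0.3, -0.2, 0.5]
opening: -0.003
[0.45549397 0.16929113 0.01282455]
```

View pics/w2.png

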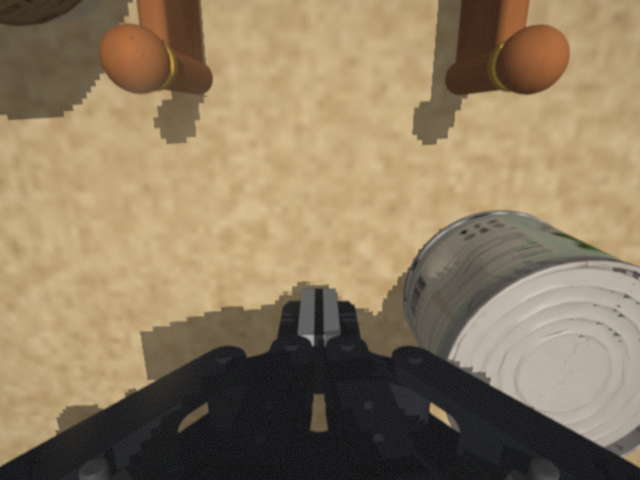

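View pics/t2.png

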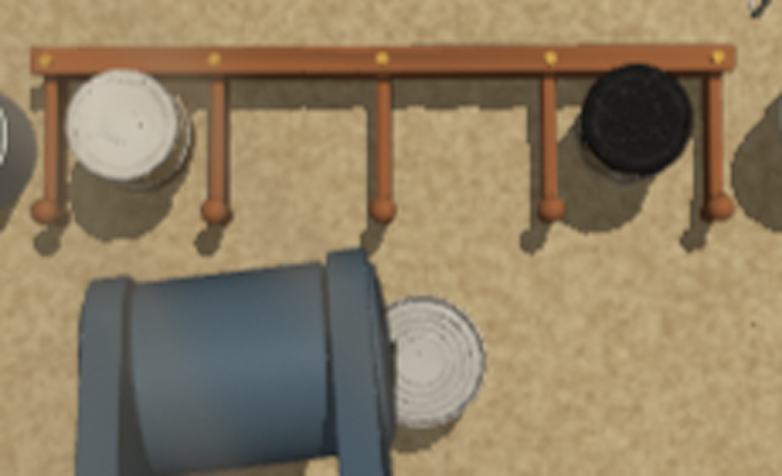

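```bash
python3 -m jog '[[4,-8,0,0,0,0,1],[6,0,0,0,0,0,1],[5,0,0,0,0,0,1],[5,0,0,0,0,0,1],[5,0,0,0,0,0,1],[4,0,0,0,0,0,1],[4,0,0,0,0,0,1],[0,0,0,0,0,0,1]]'
python3 - <<'E'
from bench import *
import cv2
cv2.imwrite("pics/w3.png",camera("wrist"));print(get_obs()["eef_pos"])
cv2.imwrite("pics/t3.png",cv2.resize(camera("top")[195:335,190:420],None,fx=3.4,fy=3.4,interpolation=cv2.INTER_CUBIC))
E
```

```text
time_s: 7.8
eef_pos: [0.4553, 0.1355, 0.0201]
eef_rot: [-0.5, 0.5, -0.5, 0.5]
wrist_force: [1.2, 1.6, 1.7]
opening: -0.002
[0.45525607 0.13557197 0.02002631]
```

View pics/w3.png

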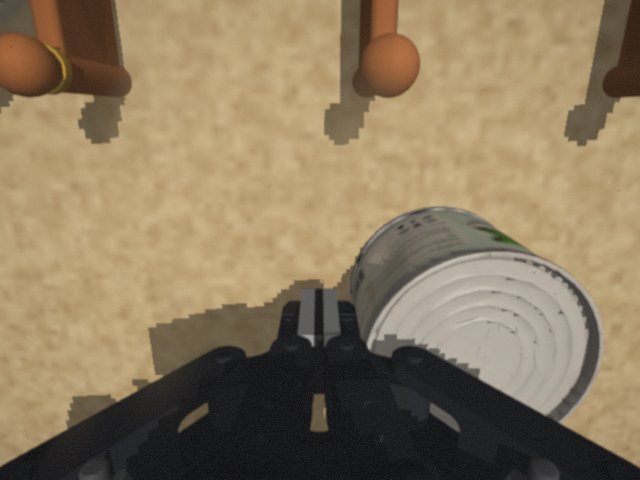

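View pics/t3.png

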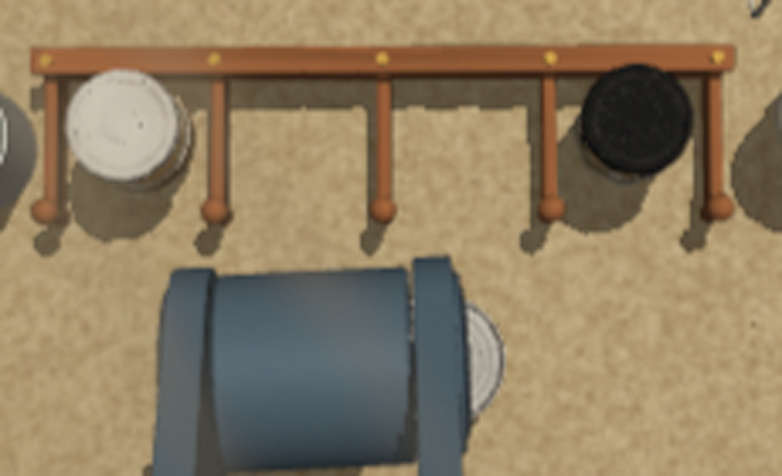

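```bash
python3 -m jog '[[4,0,0,0,0,0,1],[4,0,0,0,0,0,1],[4,0,0,0,0,0,1],[3,0,0,0,0,0,1],[2,0,0,0,0,0,1],[0,0,0,0,0,0,1]]'
python3 -m jog '[[-6,0,0,0,0,0,1],[-12,0,0,0,0,0,1],[-10,-30,-10,0,0,0,1],[0,-30,-30,0,0,0,1],[0,-10,-35,0,0,0,0.3],[0,0,-30,0,0,0,0.3],[0,0,0,0,0,0,0.3],[0,0,0,0,0,0,0.3]]'
python3 - <<'E'
from bench import *
import cv2
cv2.imwrite("pics/w4.png",camera("wrist"));print(get_obs()["eef_pos"])
cv2.imwrite("pics/t4.png",cv2.resize(camera("top")[195:335,190:420],None,fx=3.4,fy=3.4,interpolation=cv2.INTER_CUBIC))
E
```

```text
time_s: 8.4
eef_pos: [0.455, 0.1192, 0.02]
eef_rot: [0.5, -0.5, 0.5, -0.5]
wrist_force: [0.4, 2.5, 6.0]
opening: 0.001
time_s: 9.07
eef_pos: [0.3485, 0.1472, 0.0887]
eef_rot: [-0.5, 0.501, -0.5, 0.5]
wrist_force: [0.8, -0.3, -0.2]
opening: 0.346
[0.35014283 0.14717365 0.08913524]
```

View pics/w4.png

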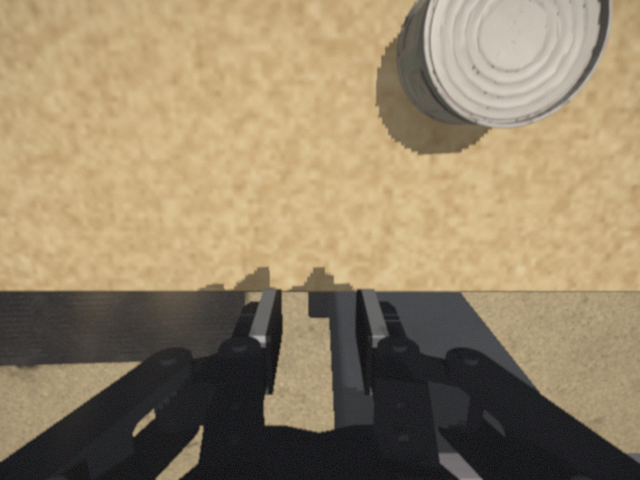

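View pics/t4.png

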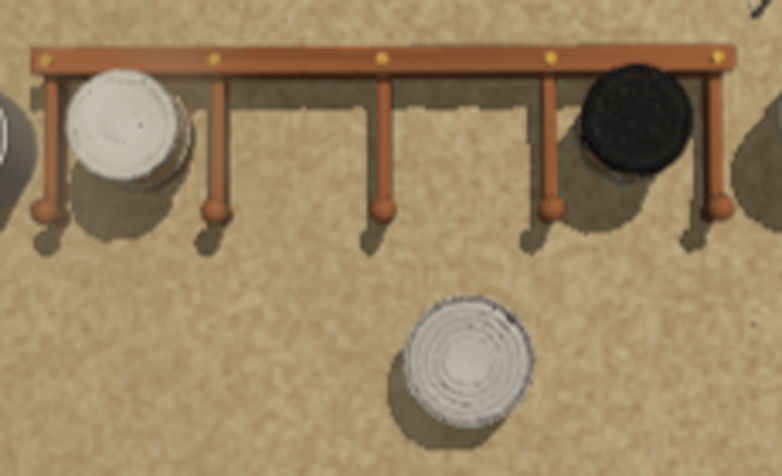

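```bash
python3 - <<'E'
from h import *
print((camera_model("wrist")["pose"][:3,3]-get_obs()["eef_pos"]).round(3))
f=lambda a,b,z:ray("top",190+a/3.4-.35,195+b/3.4-.35,z)
print(f(469,361,.058),f(383,209,.05),f(552,207,.05)); print(ray("top",300,372,0))
E
python3 -m jog '[[27,0,5,0,0,0,0.3],[27,0,10,0,0,0,0.3],[26,0,10,0,0,0,0.3],[0,25,8,0,0,0,0.3],[0,25,0,0,0,0,0.3],[0,20,0,0,0,0,0.3],[0,8,0,0,0,0,0.3],[0,0,0,0,0,0,0.3]]'
```

```text
[ 0.077 -0.001  0.143]
[0.45503999 0.06755263 0.058     ] [0.54311225 0.11664863 0.05      ] [0.54359376 0.01856245 0.05      ]
[0.31163238 0.12381328 0.        ]
time_s: 9.83
eef_pos: [0.3821, 0.067, 0.0093]
eef_rot: [0.499, -0.501, 0.502, -0.499]
wrist_force: [-0.7, -1.0, 0.5]
opening: 0.349
```

```bash
python3 -m jog '[[0,0,7,0,0,0,0.3],[0,0,7,0,0,0,0.3],[0,0,7,0,0,0,0.3],[0,0,7,0,0,0,0.3],[0,0,7,0,0,0,0.3],[0,0,7,0,0,0,0.3],[0,0,7,0,0,0,0.3],[0,0,0,0,0,0,0.3]]'
python3 - <<'E'
from bench import *
import cv2
cv2.imwrite("pics/w5.png",camera("wrist"));print(get_obs()["eef_pos"])
E
```

```text
time_s: 10.5
eef_pos: [0.4344, 0.067, 0.0117]
eef_rot: [-0.5, 0.499, -0.499, 0.501]
wrist_force: [-0.4, 0.2, 0.2]
opening: 0.346
[0.43372403 0.06699666 0.01151443]
```

View pics/w5.png

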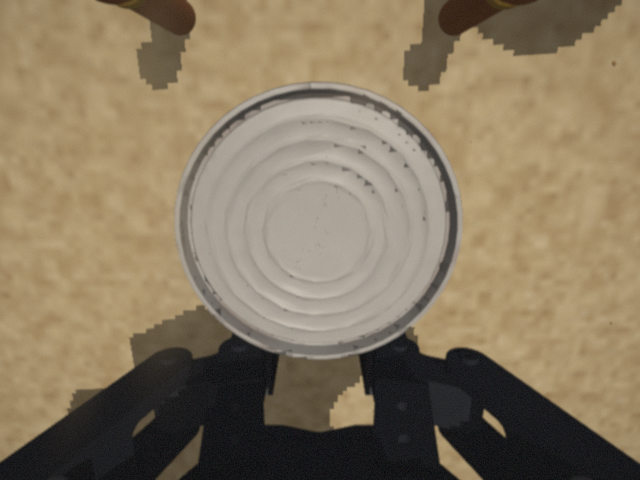

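```bash
python3 - <<'E'
from h import *
print(ray("wrist",318,219,.058))
E
python3 -m jog '[[0,0,7,0,0,0,0.3],[0,0,7,0,0,0,0.3],[0,0,7,0,0,0,0.3],[0,0,7,0,0,0,0.3],[0,0,7,0,0,0,0.3],[0,0,6,0,0,0,0.3],[0,0,5,0,0,0,0.3],[0,0,0,0,0,0,0.3]]'
python3 - <<'E'
from bench import *
import cv2
cv2.imwrite("pics/w6.png",camera("wrist"));print(get_obs()["eef_pos"])
E
```

```text
[0.48454778 0.06589579 0.058     ]
time_s: 11.22
eef_pos: [0.4799, 0.0669, 0.0115]
eef_rot: [-0.5, 0.499, -0.5, 0.501]
wrist_force: [0.2, 0.2, 0.0]
opening: 0.351
[0.4792757  0.06699861 0.01140888]
```

View pics/w6.png

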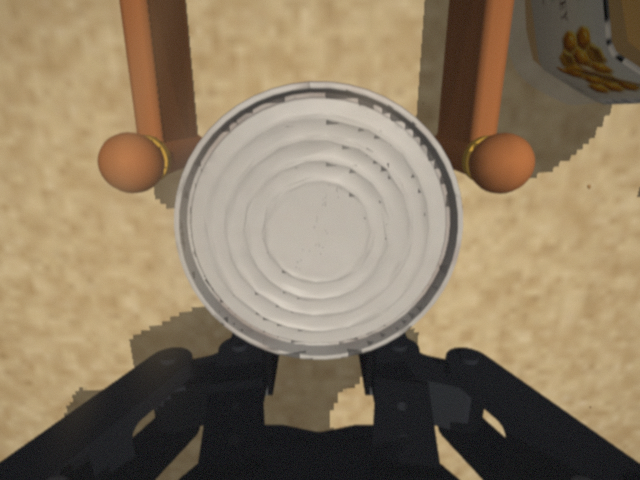

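The tin is centred between the post heads (head centres at u≈132 and 502, tin at u≈318). I'll shut the fingers so the linkage passes well inside the heads, then finish the push.

```bash
python3 -m jog '[[0,0,-12,0,0,0,0.3],[0,-8,0,0,0,0,1],[0,0,0,0,0,0,1],[0,0,0,0,0,0,1],[0,0,6,0,0,0,1],[0,0,6,0,0,0,1],[0,0,6,0,0,0,1],[0,0,6,0,0,0,1]]'
python3 -m jog '[[0,0,6,0,0,0,1],[0,0,6,0,0,0,1],[0,0,6,0,0,0,1],[0,0,6,0,0,0,1],[0,0,0,0,0,0,1]]'
python3 - <<'E'
from bench import *
import cv2
cv2.imwrite("pics/w7.png",camera("wrist"));print(get_obs()["eef_pos"])
E
```

```text
time_s: 11.93
eef_pos: [0.4902, 0.0671, 0.0191]
eef_rot: [0.499, -0.5, 0.501, -0.5]
wrist_force: [-7.1, -0.3, 6.7]
opening: 0.001
time_s: 12.35
eef_pos: [0.5158, 0.0669, 0.0193]
eef_rot: [-0.5, 0.5, -0.5, 0.5]
wrist_force: [0.7, -0.7, 0.5]
opening: 0.003
[0.51547908 0.06695997 0.0191814 ]
```

View pics/w7.png

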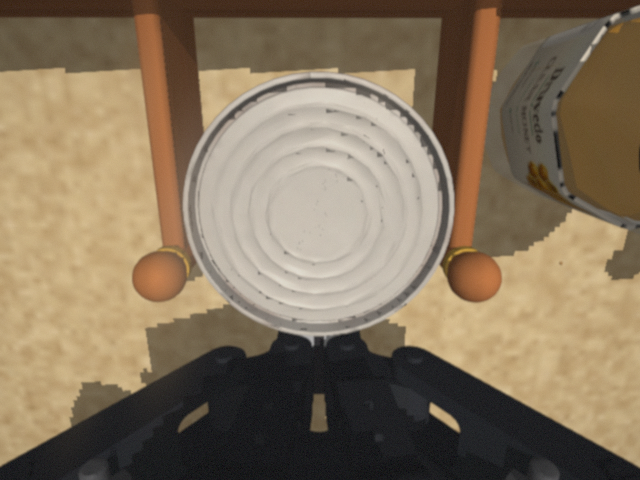

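```bash
python3 - <<'E'
from h import *
print(ray("wrist",318,203,.058),ray("wrist",318,17,.058))
E
python3 -m jog '[[0,0,4,0,0,0,1],[0,0,4,0,0,0,1],[0,0,3,0,0,0,1],[0,0,3,0,0,0,1],[0,0,0,0,0,0,1],[0,0,0,0,0,0,1]]'
python3 -m jog '[[0,0,2,0,0,0,1],[0,0,2,0,0,0,1],[0,0,0,0,0,0,1]]'
```

```text
[0.56885377 0.06586165 0.058     ] [0.61448218 0.06583905 0.058     ]
time_s: 12.9
eef_pos: [0.5289, 0.067, 0.0193]
eef_rot: [-0.5, 0.5, -0.5, 0.5]
wrist_force: [0.1, -0.9, -0.0]
opening: -0.002
time_s: 13.15
eef_pos: [0.5324, 0.067, 0.0192]
eef_rot: [-0.5, 0.5, -0.5, 0.5]
wrist_force: [-1.9, 0.4, 0.0]
opening: -0.001
```

```bash
python3 -m jog '[[0,0,2,0,0,0,1],[0,0,0,0,0,0,1],[0,0,0,0,0,0,1]]'
python3 -m jog '[[0,0,2,0,0,0,1],[0,0,0,0,0,0,1],[0,0,0,0,0,0,1]]'
python3 - <<'E'
from bench import *
import cv2
cv2.imwrite("pics/w8.png",camera("wrist"));print(get_obs()["eef_pos"])
E
```

```text
time_s: 13.4
eef_pos: [0.5344, 0.067, 0.0192]
eef_rot: [-0.5, 0.5, -0.5, 0.5]
wrist_force: [-1.4, -0.3, 0.2]
opening: -0.005
time_s: 13.65
eef_pos: [0.5365, 0.067, 0.0192]
eef_rot: [-0.5, 0.5, -0.5, 0.5]
wrist_force: [-1.5, 0.8, 0.1]
opening: -0.003
[0.53654311 0.06701902 0.0192116 ]
```

View pics/w8.png

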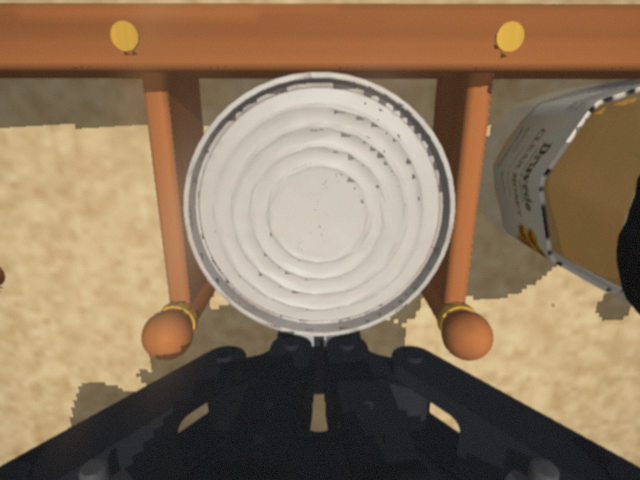

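```bash
for i in 1; do python3 -m jog '[[0,0,1,0,0,0,1],[0,0,0,0,0,0,1],[0,0,0,0,0,0,1]]'; done
python3 -m jog '[[0,0,1,0,0,0,1],[0,0,0,0,0,0,1],[0,0,0,0,0,0,1]]'
```

```text
time_s: 13.95
eef_pos: [0.5372, 0.0671, 0.0192]
eef_rot: [0.5, -0.5, 0.5, -0.5]
wrist_force: [-2.7, -0.1, 1.4]
opening: 0.0
time_s: 14.2
eef_pos: [0.5372, 0.0671, 0.0192]
eef_rot: [0.499, -0.501, 0.501, -0.499]
wrist_force: [-8.0, 0.7, 6.3]
opening: -0.002
```

The tin has stopped while the force rises to -8 N, so it is against the board. I'll hold for a moment, then retreat straight back and up.

```bash
python3 -m jog '[[0,0,0,0,0,0,1],[0,0,0,0,0,0,1],[0,0,-5,0,0,0,1],[0,0,-20,0,0,0,1],[0,0,-30,0,0,0,1],[0,0,-30,0,0,0,1],[0,-25,-30,0,0,0,1],[0,-35,0,0,0,0,1]]'
python3 -m jog '[[0,-35,0,0,0,0,1],[0,-35,-20,0,0,0,1],[0,-35,-20,0,0,0,1],[0,0,0,0,0,0,1],[0,0,0,0,0,0,1],[0,0,0,0,0,0,1]]'
python3 - <<'E'
from bench import *
import cv2
cv2.imwrite("pics/t9.png",cv2.resize(camera("top")[195:335,190:420],None,fx=3.4,fy=3.4,interpolation=cv2.INTER_CUBIC));cv2.imwrite("pics/s9.png",camera("scene"));print(get_obs()["wrist_force"])
E
```

```text
time_s: 14.87
eef_pos: [0.4131, 0.0683, 0.0746]
eef_rot: [0.497, -0.503, 0.504, -0.496]
wrist_force: [0.6, 1.1, -0.8]
opening: 0.006
time_s: 15.37
eef_pos: [0.3837, 0.0671, 0.1843]
eef_rot: [-0.5, 0.499, -0.5, 0.501]
wrist_force: [-0.1, -0.2, -0.6]
opening: 0.003
[ 0.08847402 -1.11079414 -0.5493965 ]
```

View pics/t9.png

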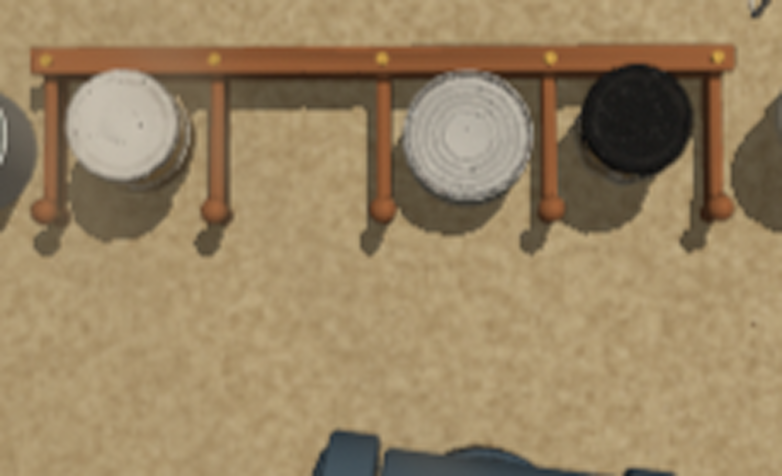

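View pics/s9.png

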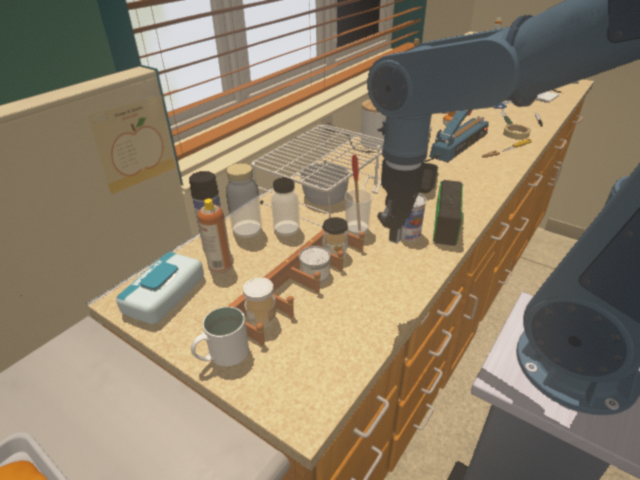

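Run:
```python
from h import *
t=ray("top",190+468/3.4-.35,195+136/3.4-.35,.058);print(t-[.5935,.1167,0])
print(hand_in())
```

```text
[-0.00899397 -0.04960729  0.058     ]
the job is handed in; nothing more can be done
None
```

I counted from the mug's (left) end and touched post_left, then post_middle. I then pushed the low tin sideways into line and straight into the third gap until it stopped against the back board. The job is handed in; the tool reported no verdict.

- **Touches:** the wrist force rose to about 12 N on post_left and 11 N on post_middle.
- **Tin at rest:** the last top view puts it at about x = -9 mm, y = -50 mm in the rack's frame. That is about 3 mm short of the nominal home in x and within 1 mm of the gap's middle. The 3 mm is close to the calibration error, and contact force had built up to about 8 N with no further movement, so I take it as resting on the board.
- **Other objects:** the jars, mug, glass and tall tin look unmoved by eye in the final views; I did not measure them.
- **Arm:** it finished clear, with the tool 184 mm above the worktop and about 1 N at the wrist, which is noise level. The robot's clock read about 15.5 s of the 56 s allowed.
- **Disagreement:** the wrist and top cameras differed by about 3–5 mm on the post and board positions. I settled those by contact instead.

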